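# Load the last two table-top buttons into the sorting tray, tongues one way

### The job

Three-pocket sorting tray on the bench: its middle pocket already holds one wooden table-top button (a small block with a tongue at one end). Lay the other two tongued buttons flat in the two empty pockets, one in each, with their tongues pointing the same way as the one already there, which stays in its place. The plain offcuts without a tongue do not belong in the tray.

Things in the scene. Friction and masses are not known exactly. Their poses are not given: they have to be found in the camera images.
- tray: Dark wooden tray, fixed, 88 x 168 mm, 12 mm high. Three pockets in a row along its y, each 76 (x) by 48 mm (y) inside, centres at x = 0, y = -54, 0, +54 mm; floor at z = 5 mm, walls 6 mm thick, rim at z = 12 mm. Origin: centre of underside. Middle pocket taken, outer two empty; tongues go to +x. Grip a button 10 mm or more above its underside, to keep the fingers above the rim.
- button_1: Light-wood table-top button, 50 g: block 42 long, 28 wide, 28 mm high with a tongue (18 long, 16 wide, 12 mm high) at the foot of one end; screw hole in the top. Origin: underside, middle of the overall 60 mm length; +x along it to the tongue (block x -30 to +12 mm, tongue +12 to +30), y across, z up. Lies loose on the bench to the left, hole up, turned any way.
- button_2: Light-wood table-top button, 50 g: block 42 long, 28 wide, 28 mm high with a tongue (18 long, 16 wide, 12 mm high) at the foot of one end; screw hole in the top. Origin: underside, middle of the overall 60 mm length; +x along it to the tongue (block x -30 to +12 mm, tongue +12 to +30), y across, z up. Loose behind the flat box (72 mm high), left of the chest (0.2 m high), hole up, turned any way.
- pattern: Light-wood table-top button, 50 g: block 42 long, 28 wide, 28 mm high with a tongue (18 long, 16 wide, 12 mm high) at the foot of one end; screw hole in the top. Origin: underside, middle of the overall 60 mm length; +x along it to the tongue (block x -30 to +12 mm, tongue +12 to +30), y across, z up. Lies in the middle pocket, tongue to tray +x; stays.
Mind the look-alikes: they are no part of the job. What is shaped like the button_1 but turquoise is not meant.

How it is judged (in metres and radians):
At the end, for the whole second after the job is handed in: Buttons 1 and 2 at rest, one in each outer pocket (either way about): within 12 mm of its centre in tray x, 14 mm in y, flat on the floor (3 mm, 7 degrees), tongue along tray +x within 23 degrees. The third still flat in the middle pocket, within 20 mm and 23 degrees ((((x of button_1 in the frame of tray between -0.012 and 0.012 m and y of button_1 in the frame of tray between 0.04 and 0.068 m and z of button_1 in the frame of tray between 0.002 and 0.0085 m and y of tray in the frame of button_1 below -0.03 m and angle between the x axis of button_1 and the x axis of tray, either way round below 0.4 rad and angle between button_1's own z axis and vertical below 0.12 rad and linear speed of button_1 below 0.02 m/s) and (x of button_2 in the frame of tray between -0.012 and 0.012 m and y of button_2 in the frame of tray between -0.068 and -0.04 m and z of button_2 in the frame of tray between 0.002 and 0.0085 m and y of tray in the frame of button_2 above 0.03 m and angle between the x axis of button_2 and the x axis of tray, either way round below 0.4 rad and angle between button_2's own z axis and vertical below 0.12 rad and linear speed of button_2 below 0.02 m/s)) or ((x of button_1 in the frame of tray between -0.012 and 0.012 m and y of button_1 in the frame of tray between -0.068 and -0.04 m and z of button_1 in the frame of tray between 0.002 and 0.0085 m and y of tray in the frame of button_1 above 0.03 m and angle between the x axis of button_1 and the x axis of tray, either way round below 0.4 rad and angle between button_1's own z axis and vertical below 0.12 rad and linear speed of button_1 below 0.02 m/s) and (x of button_2 in the frame of tray between -0.012 and 0.012 m and y of button_2 in the frame of tray between 0.04 and 0.068 m and z of button_2 in the frame of tray between 0.002 and 0.0085 m and y of tray in the frame of button_2 below -0.03 m and angle between the x axis of button_2 and the x axis of tray, either way round below 0.4 rad and angle between button_2's own z axis and vertical below 0.12 rad and linear speed of button_2 below 0.02 m/s))) and horizontal distance between pattern and tray below 0.02 m and z of pattern in the frame of tray below 0.0085 m and angle between pattern's own z axis and vertical below 0.12 rad and angle between the x axis of pattern and the x axis of tray, either way round below 0.4 rad); the robot touches nothing.
It fails at once if the button already in the tray is taken out of its pocket (z of pattern in the frame of tray above 0.03 m).
It also fails if it takes over 69 s, if anything falls off the work surface, if the arm or the gripper's body presses on something with over 40 N, if the wrist force passes 120 N, or if a joint passes its speed limit or range.

### The arm

A 6-joint arm with a two-finger parallel gripper is mounted at the origin on the work surface; the furniture and walls round the work are solid. World frame = base frame: x ahead of the robot, y to its left, z up, the work surface at z = 0. Lengths are in mm, angles in rad, forces in N, time in s.
With the tool pointing down it reaches from about 325 to 900 mm from the base axis. Payload 3.5 kg.
Tool frame: the origin (TCP) lies on the centre line of the jaws, within the pads' length; the fingertips stand 22 mm ahead of it and the grasp point (between the pads) lies 3 mm ahead of it (arm.tcp_to_tips is the distance from the TCP to the fingertips, in mm); z points along the fingers, y is the line along which they close (so a half turn about z gives the same grasp; the last joint's range is limited). The gripper opens to 85 mm and grips with 20 to 120 N. Pads are 22 mm wide; open, the fingers measure 114 mm over their backs; the gripper's body (76 mm by 85 mm) begins 54 mm behind the grasp point. The pads swing forward as they close: fully open they stand 13 mm farther back than shut.
Start: joints at [-1.384, 0.276, -0.026, 1.268, 0, 1.467], TCP at [178.588, -598.939, 253.313] pointing down, gripper open.
Joint ranges: [-3.12, 3.12], [-0.85, 1.88], [-1.08, 1.24], [-1.95, 2.15], [-1.57, 1.53], [-3.14, 3.14]. Speed limits (rad/s): [2.57, 2.57, 3.14, 3.14, 3.14, 3.14].

### API

Orientations are given as a rotation vector (axis times angle).
In Python, from plant import read_state, camera, arm gives the robot as it stands.
- The arm moves only by the tool play_rows, never from a script. Its argument "deltas" is a list of rows, each a list of 3 entries, a list of its own where there are three numbers: the shift along the tool's x, y, z in cm, then the turn, a rotation vector about the tool's x, y, z in degrees, then the finger opening in cm, from 0 to 8.54. In form: [[[x, y, z], [ax, ay, az], jaw], ...]. A call has 1 to 20 rows; each row is the pose to reach, as a shift and turn from the pose commanded when the call began, along the tool's axes at that moment; what a row does not reach only later rows make up. A row lasts 1/12 s, in which the tool goes at most 41.7 mm and 7.16 degrees, less where a joint would pass 70% of its speed; a pose out of reach is approached as far as the arm can. A call with a gripper value outside its range is refused whole. The fingers move at their own pace and stop on an object; "grip_force" is the grip in N (left out, the last holds). Time passes only in rows, so rows that repeat a pose let the fingers close. It gives the time, the measured TCP pose, the force, the opening and the grip force at its end, in the units of the state.
- read_state(): the state, without advancing time (a new reading comes with each control period).
- camera(name): name is "side" or "top" or "wrist"; returns a dict with "image" (420x560x3 uint8, red, green, blue), "K" (3x3 intrinsics, pixels), "world_from_camera" (4x4, takes a point from camera to world coordinates); the wrist camera has in their place "mount" (4x4, takes a point from camera to tool coordinates, whose origin is the TCP and whose axes are the flange's). Camera axes: x right, y up, looking along -z (the intrinsics and any distortion apply to the point x, -y, -z); pixel columns grow to the right and rows downward; lengths in mm; the calibration is good to about 2 mm. A picture is of the moment at which its call begins: read the wrist's pose just before it. There is no depth.
- arm.sign_off(): hands the job in; it is judged then, once.
The state is a dict: "time_s": time; "q": joint angles; "qvel": joint speeds; "joint_efforts": joint torques, N m; "position": TCP position; "orientation": TCP orientation; "ft_force": force on the tool from outside, world axes, zero at the start; "moment": the same for the moment, N m; "opening": opening from 0.0 (shut) to 1.0 (fully open); "gripper_force": force on a finger pad.
Only numpy, scipy, OpenCV 4.12 (cv2) and the standard library are available. Lean on these libraries where they do the work, as an engineer would, in place of code of your own. Each camera call takes 0.05 s, during which the arm holds its last target. There are 200 camera calls.

## Working session

There is one attempt and no reset: what is moved stays moved. The work goes in short steps, Python scripts to look and compute and a tool call to move; the robot and the scene stay as the last step left them, time stands still between calls to the robot, and variables do not carry over. Pictures are saved under pics/ and viewed, at most 10 in all, crops included, and the job is handed in when it is done.

Besides the shell and the picture viewer there is one more tool, called after ">>>" in YAML: its name, and indented under it one key for each argument. play_rows: Moves the arm, as the interface text tells. Its arguments: {"type":"object","properties":{"deltas":{"type":"array","items":{"type":"array"}},"grip_force":{"type":"number"}},"required":["deltas"]}

```bash
mkdir -p pics; ls
python3 - <<'E'
from plant import read_state, camera
import cv2,numpy as np
print({k:np.round(v,3) for k,v in read_state().items()})
for n in("top","side"):
    c=camera(n);cv2.imwrite(f"pics/{n}0.png",c["image"][:,:,::-1]);print(n,[(k,np.round(v,3).tolist()) for k,v in c.items() if k!="image"])
c=camera("wrist");print(np.round(c["mount"],3).tolist(),np.round(c["K"],2).tolist(),list(c))
E
```

```text
pics
{'time_s': np.float64(0.0), 'q': array([-1.384,  0.277, -0.028,  1.268, -0.   ,  1.467]), 'qvel': array([-0.001,  0.   , -0.   , -0.002,  0.   ,  0.   ]), 'joint_efforts': array([-1.0000e-03, -4.4551e+01,  2.9521e+01,  1.6000e-02, -0.0000e+00,
       -0.0000e+00]), 'position': array([ 178.424, -598.214,  252.127]), 'orientation': array([-3.106, -0.453,  0.   ]), 'ft_force': array([0.067, 0.301, 0.223]), 'moment': array([-0.002,  0.024,  0.03 ]), 'gripper_force': np.float64(0.0), 'opening': np.float64(1.004)}
top [('K', [[432.455, 0.0, 273.703], [0.0, 432.455, 207.982], [0.0, 0.0, 1.0]]), ('world_from_camera', [[0.006, 0.991, -0.133, 397.017], [-1.0, 0.009, 0.018, 282.13], [0.019, 0.133, 0.991, 1091.356], [0.0, 0.0, 0.0, 1.0]])]
side [('K', [[393.425, 0.0, 280.886], [0.0, 393.425, 214.7], [0.0, 0.0, 1.0]]), ('world_from_camera', [[-0.832, 0.248, -0.495, 16.413], [-0.554, -0.333, 0.763, 1078.992], [0.025, 0.91, 0.415, 468.075], [0.0, 0.0, 0.0, 1.0]])]
[[-0.0, 0.945, 0.327, 84.973], [1.0, 0.0, 0.001, -0.941], [0.001, 0.327, -0.945, -120.866], [0.0, 0.0, 0.0, 1.0]] [[340.39, 0.0, 286.29], [0.0, 340.39, 207.13], [0.0, 0.0, 1.0]] ['image', 'K', 'mount']
```

View pics/top0.png

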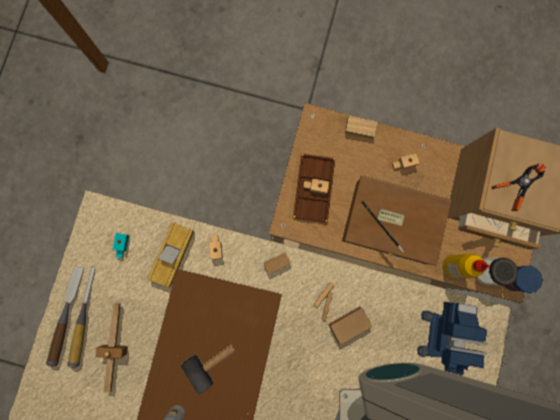

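View pics/side0.png

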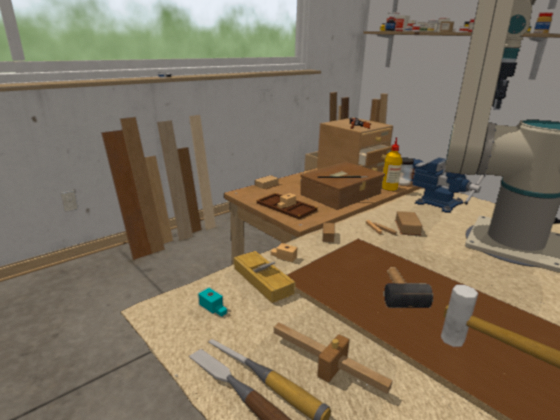

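The top view shows the tray at about (314,188), button_1 at (215,250), button_2 at (406,162) behind the box, and the turquoise decoy at (121,244). The side view shows the tray at (287,205) and button_1 at (286,252). Next I'll zoom in.

Run:
```python
import cv2,numpy as np
t=cv2.imread("pics/top0.png");s=cv2.imread("pics/side0.png")
z=lambda im,x,y,w,h,k:cv2.resize(im[y:y+h,x:x+w],None,fx=k,fy=k,interpolation=cv2.INTER_CUBIC)
o=np.zeros((600,800,3),np.uint8)
o[:300,:400]=z(t,280,145,80,60,5)[:300]; o[:300,400:]=z(t,380,135,80,60,5)
o[300:,:400]=z(t,180,220,80,60,5); o[300:,400:]=z(s,240,170,100,75,4)
cv2.imwrite("pics/crop0.png",o)
```

```text
(no output)
```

View pics/crop0.png

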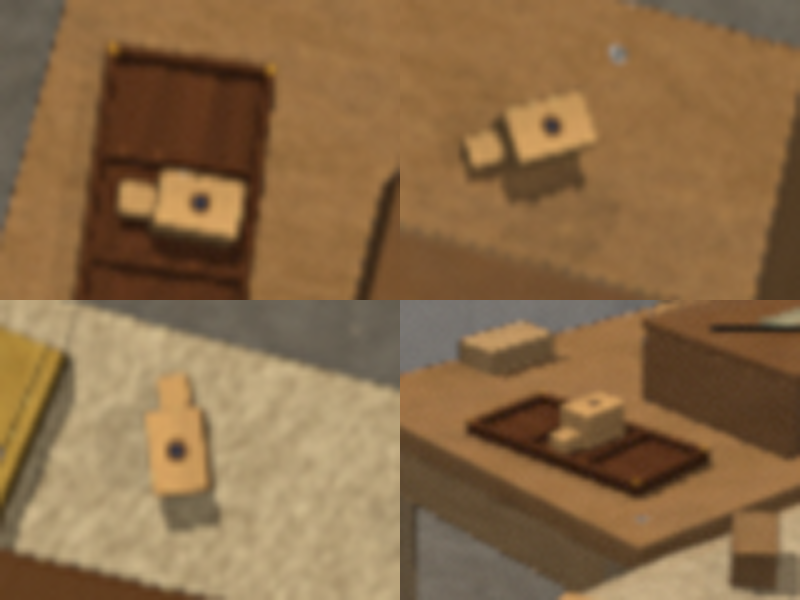

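The crops show the tray's far corners at top pixels (302,154) and (334,159). All tongues are visible: the pattern's points image-left, button_2's left and slightly down, button_1's up. The holes are at (320,185), (410,160) and (215,250).

```bash
cat > h.py <<'E'
import numpy as np,cv2
from plant import read_state,camera
from scipy.spatial.transform import Rotation as R
def ray(c,u,v,T=None):
    T=c["world_from_camera"] if T is None else T
    d=np.linalg.inv(c["K"])@[u,v,1]; d=T[:3,:3]@(d*[1,-1,-1]); return T[:3,3],d
def onz(o,d,z): return o+d*(z-o[2])/d[2]
def tri(a,b):
    (o,d),(p,e)=a,b; s=np.linalg.lstsq(np.c_[d,-e],p-o,rcond=None)[0]
    x,y=o+d*s[0],p+e*s[1]; return (x+y)/2,np.linalg.norm(x-y)
def wT(s,c):
    T=np.eye(4);T[:3,:3]=R.from_rotvec(s["orientation"]).as_matrix();T[:3,3]=s["position"];return T@c["mount"]
E
python3 - <<'E'
from h import *
np.set_printoptions(precision=1,suppress=True)
t,s=camera("top"),camera("side")
def hit(n,a,b): print(n,*tri(ray(t,*a),ray(s,*b)))
hit("pattern hole",(320,185.4),(289.2,195.5))
m=cv2.inRange(cv2.cvtColor(s["image"],cv2.COLOR_RGB2HSV),(0,0,0),(180,255,80))
im=s["image"][235:265,270:305].astype(int).sum(2);j=np.unravel_index(im.argmin(),im.shape);print(j[1]+270,j[0]+235)
hit("b1 hole",(215.4,250),(286.5,247.5))
hit("traycornerFL",(302.4,154),(240+143/4,170+97/4))
for n,p,z in [("pat hole",(320,185.4),33),("b1 hole",(215.4,250),28),("b1 blockback",(180+182/5,220+494/5-300/5),28),("b1 tonguetip",(180+173/5,220+75/5),12),
 ("b2 hole",(410.4,160.2),28),("b2 tip",(380+64/5,135+154/5),12),("pat tip",(280+118/5,145+198/5),17),
 ("trayFL",(302.4,154),12),("trayFR",(334.4,158.6),12),("trayNL",(295,217),12),("trayNR",(327,221.5),12),
 ("boxFL",(362,178),72),("boxFR",(449,196),72),("boxNL",(347,247),72),("chestL",(455,207),200),("chestFL",(495,131),200)]: print(n,onz(*ray(t,*p),z))
E
```

```text
pattern hole [595.5 146.6  32.3] 2.9499179771188486
298 235
b1 hole [435.4 404.9  23.9] 1.1446341666747222
traycornerFL [651.2 179.3  39.3] 52.26633358877856
pat hole [596.7 147.4  33. ]
b1 hole [434.7 404.2  28. ]
b1 blockback [413.4 401.2  28. ]
b1 tonguetip [472.5 408.9  12. ]
b2 hole [664.7 -83.4  28. ]
b2 tip [653.5 -42.9  12. ]
pat tip [601.3 186.9  17. ]
trayFL [682.  189.3  12. ]
trayFR [670.8 107.1  12. ]
trayNL [519.3 208.4  12. ]
trayNR [508.6 127.8  12. ]
boxFL [608.4  50.7  72. ]
boxFR [ 566.4 -158.6   72. ]
boxNL [442.3  89.7  72. ]
chestL [ 521.9 -114.8  200. ]
chestFL [ 687.8 -209.9  200. ]
```

```bash
cat >> h.py <<'E'
def plan(*wps):
    "each wp: x,y,z,yaw of tool x (deg), tool straight down -> row shift (cm) and turn (deg) from the present pose"
    s=read_state();R0=R.from_rotvec(s["orientation"]);P=np.array(s["position"])
    for x,y,z,w in wps:
        a=np.radians(w); M=np.c_[[np.cos(a),np.sin(a),0],[np.sin(a),-np.cos(a),0],[0,0,-1]]
        print(np.round(R0.inv().apply(np.array([x,y,z])-P)/10,2).tolist(),np.round((R0.inv()*R.from_matrix(M)).as_rotvec(degrees=True),1).tolist())
def st():
    s=read_state();T=R.from_rotvec(s["orientation"]).as_matrix()
    print("t",round(s["time_s"],2),"pos",np.round(s["position"],1),"yaw",round(np.degrees(np.arctan2(T[1,0],T[0,0])),1),"tilt",np.round(T[:2,2],3),"q",np.round(s["q"],2),"F",np.round(s["ft_force"],1),"op",round(float(s["opening"]),3),"gf",round(float(s["gripper_force"]),1))
E
python3 -c "
from h import *
from plant import arm
print(arm.tcp_to_tips)
plan((178,-598,400,16.6),(480,-430,400,46),(665,-83,400,105.5),(665,-83,190,105.5))"
```

```text
22.0
[-0.03, -0.09, -14.73] [-0.1, -0.0, 0.0]
[33.71, -7.56, -14.71] [-0.1, -0.0, -29.4]
[61.35, -35.53, -14.68] [-0.0, -0.1, -88.9]
[61.35, -35.5, 6.32] [-0.0, -0.1, -88.9]
```

>>> play_rows:
  deltas:
    - [[0,0,-5],[0,0,0],6]
    - [[0,0,-9],[0,0,0],6]
    - [[0,0,-13],[0,0,0],6]
    - [[4,-1,-14.7],[0,0,-4],6]
    - [[8,-2,-14.7],[0,0,-8],6]
    - [[12,-3,-14.7],[0,0,-12],6]
    - [[16,-4,-14.7],[0,0,-16],6]
    - [[20,-5,-14.7],[0,0,-20],6]
    - [[24,-6,-14.7],[0,0,-24],6]
    - [[28,-6.5,-14.7],[0,0,-28],6]
    - [[31,-7,-14.7],[0,0,-32],6]
    - [[34,-8,-14.7],[0,0,-37],6]
    - [[37,-11,-14.7],[0,0,-42],6]
    - [[40,-14,-14.7],[0,0,-48],6]
    - [[43,-17,-14.7],[0,0,-54],6]
    - [[46,-20,-14.7],[0,0,-60],6]
    - [[49,-23,-14.7],[0,0,-66],6]
    - [[52,-26,-14.7],[0,0,-72],6]
    - [[55,-29,-14.7],[0,0,-78],6]
    - [[58,-32,-14.7],[0,0,-84],6]

```text
time_s: 1.92
position: [640.6, -129.9, 400.3]
orientation: [2.0, 2.422, -0.0]
ft_force: [0.4, -0.2, 0.5]
opening: 0.705
gripper_force: 0.0
```

```bash
python3 -c "
from h import *
st();plan((665,-83,380,105.5),(665,-83,190,105.5))"
```

```text
t 1.92 pos [ 640.6 -129.9  400.3] yaw 100.9 tilt [-0. -0.] q [-0.3   0.3   0.3   1.58 -0.    1.08] F [ 0.4 -0.2  0.5] op 0.705 gf 0.0
[4.14, 3.28, 2.03] [-0.0, 0.0, -4.6]
[4.14, 3.28, 21.03] [-0.0, 0.0, -4.6]
```

>>> play_rows:
  deltas:
    - [[2,1.6,1],[0,0,-2.3],6]
    - [[4.1,3.3,2],[0,0,-4.6],6]
    - [[4.1,3.3,6],[0,0,-4.6],6]
    - [[4.1,3.3,10],[0,0,-4.6],6]
    - [[4.1,3.3,14],[0,0,-4.6],6]
    - [[4.1,3.3,18],[0,0,-4.6],6]
    - [[4.1,3.3,21],[0,0,-4.6],6]
    - [[4.1,3.3,21],[0,0,-4.6],6]
    - [[4.1,3.3,21],[0,0,-4.6],6]

```text
time_s: 2.67
position: [663.3, -85.1, 188.2]
orientation: [-1.905, -2.492, 0.003]
ft_force: [0.8, 0.1, 0.9]
opening: 0.701
gripper_force: 0.0
```

```bash
python3 -c "
from h import *
st();c=camera('wrist');cv2.imwrite('pics/w1.png',c['image'][:,:,::-1])"
```

```text
t 2.67 pos [663.3 -85.1 188.2] yaw 105.2 tilt [-0.005  0.001] q [-0.22  0.39 -0.    1.18  0.    1.08] F [0.8 0.1 0.9] op 0.701 gf 0.0
```

View pics/w1.png

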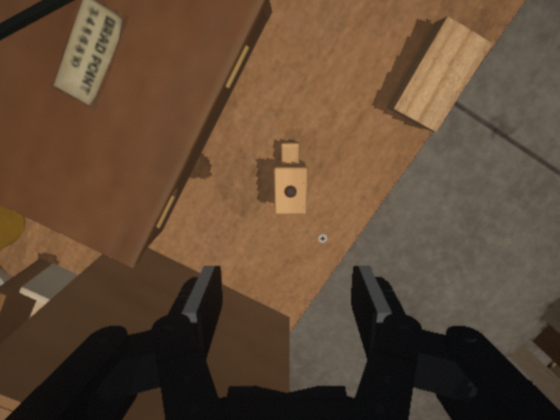

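The wrist view shows the button_2 block spanning u 275–306 and v 168–213, with its hole at (290,191) and tongue tip at (290,142). It is aligned with the tool x axis.

```bash
python3 -c "
from h import *
np.set_printoptions(precision=1,suppress=True)
c=camera('wrist');T=wT(read_state(),c)
p={n:onz(*ray(c,u,v,T),z) for n,u,v,z in [('hole',290.5,191,28),('c1',275,168,28),('c2',306,168,28),('c3',306,213,28),('c4',275,213,28),('tip',290,142,12)]}
print(p);m=np.mean([p['c%d'%i] for i in (1,2,3,4)],0);d=p['tip']-m;print(m,np.degrees(np.arctan2(d[1],d[0])),np.hypot(*d[:2]))
w=105;plan((m[0],m[1],80,w),(m[0],m[1],32,w))"
```

```text
{'hole': array([671. , -83.4,  28. ]), 'c1': array([652.8, -67.1,  28. ]), 'c2': array([678.3, -60.2,  28. ]), 'c3': array([689.8, -99.5,  28. ]), 'c4': array([ 663.1, -106.7,   28. ]), 'tip': array([660.1, -44.7,  12. ])}
[671.  -83.4  28. ] 105.69685602674748 40.17746535954098
[0.15, 0.45, 11.29] [0.2, 0.1, 0.2]
[0.16, 0.43, 16.09] [0.2, 0.1, 0.2]
```

```bash
cat >> h.py <<'E'
def button(u0,v0,z0=0,r=60):
    "button near pixel (u0,v0) by colour: block top rectangle + whole mask, from a settled wrist view"
    s=read_state();c=camera("wrist");T=wT(s,c);h=cv2.cvtColor(c["image"],cv2.COLOR_RGB2HSV)
    a,b=int(u0-r),int(v0-r);m=np.zeros(h.shape[:2],np.uint8)
    ref=h[v0-12:v0+12,u0-10:u0+10].reshape(-1,3);med=np.median(ref,0).astype(int)
    lo=med-[8,60,30];hi=med+[8,60,60]
    k=cv2.inRange(h,np.clip(lo,0,255),np.clip(hi,0,255));m[b:b+2*r,a:a+2*r]=k[b:b+2*r,a:a+2*r]
    m=cv2.morphologyEx(m,cv2.MORPH_CLOSE,np.ones((7,7)))
    blk=cv2.morphologyEx(m,cv2.MORPH_OPEN,np.ones((21,21)))
    f=lambda x:max(cv2.findContours(x,0,2)[0],key=cv2.contourArea)
    box=cv2.boxPoints(cv2.minAreaRect(f(blk)));w=np.array([onz(*ray(c,*p,T),z0+28) for p in box])
    print("pix",box.round().tolist(),"sides",np.round([np.linalg.norm(w[0]-w[1]),np.linalg.norm(w[1]-w[2])],1))
    L=(w[1]-w[0]) if np.linalg.norm(w[0]-w[1])>np.linalg.norm(w[1]-w[2]) else (w[2]-w[1])
    print("axis yaw mod 180",round(np.degrees(np.arctan2(L[1],L[0]))%180,1),"block centre",w.mean(0).round(1));return w.mean(0)
E
python3 -c "
from h import *
st();m=button(290,191);st();plan((m[0],m[1],80,105.5),(m[0],m[1],32,105.5))"
```

```text
t 2.77 pos [666.6 -85.9 192.9] yaw 105.2 tilt [ 0.004 -0.001] q [-0.22  0.39  0.    1.18 -0.    1.08] F [ 0.5 -0.   0.1] op 0.704 gf 0.0Traceback (most recent call last):
  File "<string>", line 3, in <module>
    st();m=button(290,191);st();plan((m[0],m[1],80,105.5),(m[0],m[1],32,105.5))
           ~~~~~~^^^^^^^^^
  File "h.py", line 32, in button
    box=cv2.boxPoints(cv2.minAreaRect(f(blk)));w=np.array([onz(*ray(c,*p,T),z0+28) for p in box])
                                      ~^^^^^
  File "h.py", line 31, in <lambda>
    f=lambda x:max(cv2.findContours(x,0,2)[0],key=cv2.contourArea)
               ~~~^^^^^^^^^^^^^^^^^^^^^^^^^^^^^^^^^^^^^^^^^^^^^^^^
ValueError: max() iterable argument is empty
```

```bash
python3 - <<'E'
from h import *
i=cv2.cvtColor(cv2.imread("pics/w1.png"),cv2.COLOR_BGR2HSV)
for n,(u,v) in dict(b1=(282,178),b2=(298,205),tong=(290,152),bench=(330,190),bench2=(240,150)).items(): print(n,i[v-3:v+4,u-3:u+4].reshape(-1,3).mean(0).round())
E
sed -i 's/    ref=h.*/    ref=h[v0-12:v0+12,u0-10:u0+10].reshape(-1,3);top=np.percentile(ref[:,2],60)/; s/    lo=med.*/    lo,hi=np.array([0,0,int(top-25)],float),np.array([180,255,255.])/' h.py; sed -i 's/k=cv2.inRange(h,.*hi,0,255));m\[/k=cv2.inRange(h,lo,hi);m[/' h.py
python3 -c "
from h import *
st();m=button(290,191,r=32);st();plan((m[0],m[1],80,105.5),(m[0],m[1],32,105.5))"
```

```text
b1 [ 16. 120. 204.]
b2 [ 15. 123. 193.]
tong [ 15. 122. 189.]
bench [ 14. 131. 148.]
bench2 [ 14. 132. 132.]
t 2.82 pos [667.2 -86.1 193.8] yaw 105.2 tilt [ 0.006 -0.001] q [-0.22  0.39  0.    1.18  0.    1.08] F [-0.8  0.1  0.1] op 0.706 gf 0.0Traceback (most recent call last):
  File "<string>", line 3, in <module>
    st();m=button(290,191,r=32);st();plan((m[0],m[1],80,105.5),(m[0],m[1],32,105.5))
           ~~~~~~^^^^^^^^^^^^^^
  File "h.py", line 32, in button
    box=cv2.boxPoints(cv2.minAreaRect(f(blk)));w=np.array([onz(*ray(c,*p,T),z0+28) for p in box])
                                      ~^^^^^
  File "h.py", line 31, in <lambda>
    f=lambda x:max(cv2.findContours(x,0,2)[0],key=cv2.contourArea)
               ~~~^^^^^^^^^^^^^^^^^^^^^^^^^^^^^^^^^^^^^^^^^^^^^^^^
ValueError: max() iterable argument is empty
```

>>> play_rows:
  deltas:
    - [[0,0,0],[0,0,0],6]
    - [[0,0,0],[0,0,0],6]
    - [[0,0,0],[0,0,0],6]
    - [[0,0,0],[0,0,0],6]
    - [[0,0,0],[0,0,0],6]
    - [[0,0,0],[0,0,0],6]

```text
time_s: 3.37
position: [664.9, -85.5, 190.3]
orientation: [-1.908, -2.496, 0.0]
ft_force: [0.2, -0.1, -0.0]
opening: 0.703
gripper_force: 0.0
```

```bash
sed -i 's/np.ones((7,7)))/np.ones((3,3)));m=cv2.drawContours(m*0,[max(cv2.findContours(m,0,2)[0],key=cv2.contourArea)],-1,255,-1)/' h.py
python3 -c "
from h import *
st();m=button(290,191,r=60);st();plan((m[0],m[1],80,105.5),(m[0],m[1],32,105.5))"
```

```text
t 3.37 pos [664.9 -85.5 190.3] yaw 105.2 tilt [-0.  0.] q [-0.22  0.39 -0.    1.18  0.    1.08] F [ 0.2 -0.1 -0. ] op 0.703 gf 0.0
pix [[273.0, 167.0], [303.0, 167.0], [303.0, 210.0], [273.0, 210.0]] sides [25.4 38.6]
axis yaw mod 180 106.1 block centre [665.8 -80.9  28. ]
t 3.42 pos [664.9 -85.5 190.2] yaw 105.2 tilt [-0.  0.] q [-0.22  0.39 -0.    1.18 -0.    1.08] F [0.  0.4 0.8] op 0.697 gf 0.0
[0.42, 0.21, 11.02] [-0.0, -0.0, -0.3]
[0.42, 0.21, 15.82] [-0.0, -0.0, -0.3]
```

>>> play_rows:
  deltas:
    - [[0.2,0.1,3],[0,0,-0.5],5.5]
    - [[0.4,0.2,6],[0,0,-0.5],5.5]
    - [[0.4,0.2,9],[0,0,-0.5],5.5]
    - [[0.4,0.2,12],[0,0,-0.5],5.5]
    - [[0.4,0.2,14],[0,0,-0.5],5.5]
    - [[0.4,0.2,15],[0,0,-0.5],5.5]
    - [[0.4,0.2,15.9],[0,0,-0.5],5.5]
    - [[0.4,0.2,15.9],[0,0,-0.5],5.5]
    - [[0.4,0.2,15.9],[0,0,-0.5],5.5]
    - [[0.4,0.2,15.9],[0,0,-0.5],5.5]
    - [[0.4,0.2,15.9],[0,0,-0.5],2]
    - [[0.4,0.2,15.9],[0,0,-0.5],2]
    - [[0.4,0.2,15.9],[0,0,-0.5],2]
    - [[0.4,0.2,15.9],[0,0,-0.5],2]
    - [[0.4,0.2,15.9],[0,0,-0.5],2]
    - [[0.4,0.2,15.9],[0,0,-0.5],2]
    - [[0.4,0.2,15.9],[0,0,-0.5],2]
    - [[0.4,0.2,15.9],[0,0,-0.5],2]
  grip_force: 40

```text
time_s: 4.92
position: [667.2, -81.4, 32.9]
orientation: [1.896, 2.502, 0.002]
ft_force: [0.3, 0.1, 7.3]
opening: 0.318
gripper_force: 41.0
```

```bash
python3 -c "
from h import *
st();plan((666,-81,130,106))"
```

```text
t 4.92 pos [667.2 -81.4  32.9] yaw 105.7 tilt [ 0.003 -0.001] q [-0.22  0.53 -0.15  0.89 -0.    1.08] F [0.3 0.1 7.3] op 0.318 gf 41.0
[0.06, -0.08, -9.71] [0.1, 0.1, -0.3]
```

>>> play_rows:
  deltas:
    - [[0,0,-1],[0,0,0],2]
    - [[0,0,-3],[0,0,0],2]
    - [[0,0,-6],[0,0,0],2]
    - [[0,0,-10],[0,0,0],2]
    - [[0,0,-14],[0,0,0],2]
    - [[0,0,-17],[0,0,0],2]
    - [[0,0,-17],[0,0,0],2]
    - [[0,0,-17],[0,0,0],2]

```text
time_s: 5.58
position: [667.4, -81.5, 204.7]
orientation: [1.894, 2.5, 0.004]
ft_force: [-0.0, 0.7, -0.3]
opening: 0.317
gripper_force: 40.3
```

```bash
python3 -c "
from h import *
st();plan((610,145,205,82.3))"
```

```text
t 5.58 pos [667.4 -81.5 204.7] yaw 105.7 tilt [ 0.006 -0.001] q [-0.22  0.38  0.02  1.2   0.    1.08] F [-0.   0.7 -0.3] op 0.317 gf 40.3
[23.35, 0.6, -0.09] [0.3, 0.1, 23.4]
```

>>> play_rows:
  deltas:
    - [[2,0,0],[0,0,2],2]
    - [[5,0.1,0],[0,0,5],2]
    - [[8,0.2,0],[0,0,8],2]
    - [[11,0.3,0],[0,0,11],2]
    - [[14,0.4,0],[0,0,14],2]
    - [[17,0.5,0],[0,0,17],2]
    - [[20,0.6,0],[0,0,20],2]
    - [[22,0.6,0],[0,0,22],2]
    - [[23.4,0.6,0],[0,0,23.4],2]
    - [[23.4,0.6,0],[0,0,23.4],2]
    - [[23.4,0.6,0],[0,0,23.4],2]
    - [[23.4,0.6,0],[0,0,23.4],2]
    - [[23.4,0.6,0],[0,0,23.4],2]
    - [[23.4,0.6,0],[0,0,23.4],2]
    - [[23.4,0.6,0],[0,0,23.4],2]
    - [[23.4,0.6,0],[0,0,23.4],2]

```text
time_s: 6.92
position: [608.5, 145.1, 201.3]
orientation: [2.366, 2.066, 0.0]
ft_force: [-0.1, -0.3, -0.7]
opening: 0.315
gripper_force: 40.3
```

```bash
python3 -c "
from h import *
import pickle
st();s=read_state();c=camera('wrist');cv2.imwrite('pics/w2.png',c['image'][:,:,::-1]);pickle.dump((s,c),open('w2.p','wb'));st()"
```

```text
t 6.92 pos [608.5 145.1 201.3] yaw 82.2 tilt [ 0. -0.] q [ 0.13  0.31 -0.1   1.17 -0.    1.84] F [-0.1 -0.3 -0.7] op 0.315 gf 40.3
t 6.97 pos [608.5 145.2 201.3] yaw 82.3 tilt [ 0. -0.] q [ 0.13  0.31 -0.1   1.17 -0.    1.84] F [-0.4  0.  -1. ] op 0.314 gf 40.3
```

View pics/w2.png

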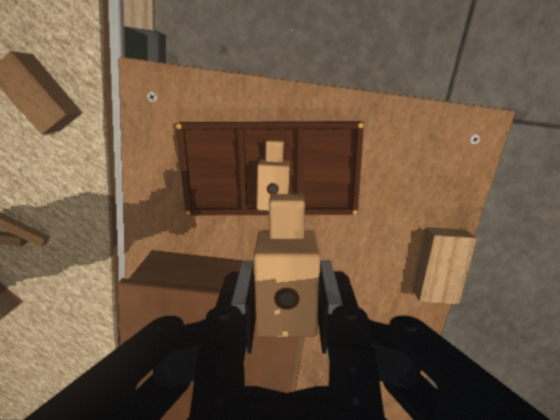

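The wrist view shows the tray's outer corners at (177,122), (363,122), (357,215) and (186,215), with the far pocket on the right. Button_2 is held straight with its tongue towards the tray's +x. The empty pockets are clear.

```bash
python3 -c "
from h import *
import pickle
np.set_printoptions(precision=1,suppress=True)
s,c=pickle.load(open('w2.p','rb'));T=wT(s,c)
w=np.array([onz(*ray(c,*p,T),12) for p in [(177,122),(363,122),(357,215),(186,215)]]);print(w)
print('sides',[np.linalg.norm(w[i]-w[i-1]) for i in range(4)])
ce=w.mean(0)[:2];y=(w[0]+w[3]-w[1]-w[2])[:2];y/=np.linalg.norm(y);x=np.array([y[1],-y[0]]);yaw=np.degrees(np.arctan2(x[1],x[0]));print(ce,yaw)
hb=[onz(*ray(c,*p,T),201-31+z) for p,z in [((287,298),28),((287,196),12)]];print('held hole, tip rel. TCP',[h-s['position'] for h in hb])
for sg in(1,-1):
  p=ce+sg*54*y-9*x;print(sg,p)
p=ce-55*y-9*x
plan((p[0],p[1],202,yaw),(p[0],p[1],60,yaw),(p[0],p[1],38.5,yaw))"
```

```text
[[520.5 216.   12. ]
 [684.  193.7  12. ]
 [672.7 106.4  12. ]
 [508.1 128.9  12. ]]
sides [np.float64(88.0030973260134), np.float64(165.05130435953677), np.float64(88.00893683836992), np.float64(166.163252005612)]
[596.3 161.2] 82.22898920119532
held hole, tip rel. TCP [array([ 0.7,  1.7, -3.3]), array([  6.1,  41.7, -19.3])]
1 [541.6 159.6]
-1 [648.6 145. ]
[0.52, 4.08, -0.06] [0.0, -0.0, 0.0]
[0.52, 4.08, 14.14] [0.0, -0.0, 0.0]
[0.52, 4.08, 16.29] [0.0, -0.0, 0.0]
```

>>> play_rows:
  deltas:
    - [[0.2,2,0],[0,0,0],2]
    - [[0.4,4.1,0],[0,0,0],2]
    - [[0.4,4.1,2],[0,0,0],2]
    - [[0.4,4.1,5],[0,0,0],2]
    - [[0.4,4.1,8],[0,0,0],2]
    - [[0.4,4.1,11],[0,0,0],2]
    - [[0.4,4.1,13],[0,0,0],2]
    - [[0.4,4.1,14],[0,0,0],2]
    - [[0.4,4.1,14.5],[0,0,0],2]
    - [[0.4,4.1,14.5],[0,0,0],2]
    - [[0.4,4.1,14.5],[0,0,0],2]
    - [[0.4,4.1,14.5],[0,0,0],2]
    - [[0.4,4.1,14.5],[0,0,0],2]

```text
time_s: 8.05
position: [651.0, 144.4, 58.3]
orientation: [2.364, 2.066, 0.005]
ft_force: [0.4, 0.8, -0.6]
opening: 0.319
gripper_force: 40.3
```

```bash
python3 -c "
from h import *
st();plan((648,143.5,38.5,82.2))"
```

```text
t 8.05 pos [651.  144.4  58.3] yaw 82.3 tilt [0.004 0.   ] q [ 0.12  0.5  -0.15  0.93 -0.    1.83] F [ 0.4  0.8 -0.6] op 0.319 gf 40.3
[-0.13, -0.29, 1.98] [0.2, -0.1, 0.1]
```

>>> play_rows:
  deltas:
    - [[0,-0.1,0.5],[0,0,0],2]
    - [[0,-0.1,1],[0,0,0],2]
    - [[0,-0.1,1.4],[0,0,0],2]
    - [[0,-0.1,1.6],[0,0,0],2]
    - [[0,-0.1,1.75],[0,0,0],2]
    - [[0,-0.1,1.75],[0,0,0],2]
    - [[0,-0.1,1.75],[0,0,0],2]
    - [[0,-0.1,1.75],[0,0,0],2]
    - [[0,-0.1,1.75],[0,0,0],2]
    - [[0,-0.1,1.75],[0,0,0],2]

```text
time_s: 8.88
position: [648.6, 144.4, 38.9]
orientation: [2.365, 2.067, 0.0]
ft_force: [0.3, 0.0, -0.1]
opening: 0.316
gripper_force: 40.3
```

```bash
python3 -c "
from h import *
st();plan((648,143.5,38,82.2))"
```

```text
t 8.88 pos [648.6 144.4  38.9] yaw 82.3 tilt [ 0. -0.] q [ 0.12  0.52 -0.16  0.89 -0.    1.83] F [ 0.3  0.  -0.1] op 0.316 gf 40.3
[-0.09, -0.04, 0.09] [0.0, -0.0, 0.1]
```

>>> play_rows:
  deltas:
    - [[0,0,0.1],[0,0,0],2]
    - [[0,0,0.1],[0,0,0],2]
    - [[0,0,0.1],[0,0,0],3.1]
    - [[0,0,0.1],[0,0,0],3.4]
    - [[0,0,0.1],[0,0,0],3.6]
    - [[0,0,0.1],[0,0,0],3.6]
    - [[0,0,0.1],[0,0,0],3.6]
    - [[0,0,0.1],[0,0,0],3.6]
    - [[0,0,-0.5],[0,0,0],3.6]
    - [[0,0,-1.5],[0,0,0],3.6]
    - [[0,0,-3],[0,0,0],3.6]
    - [[0,0,-6],[0,0,0],3.6]
    - [[0,0,-10],[0,0,0],3.6]
    - [[0,0,-14],[0,0,0],3.6]
    - [[0,0,-16],[0,0,0],3.6]
    - [[0,0,-16],[0,0,0],3.6]
    - [[0,0,-16],[0,0,0],3.6]
    - [[0,0,-16],[0,0,0],3.6]
    - [[0,0,-16],[0,0,0],3.6]
    - [[0,0,-16],[0,0,0],3.6]

```text
time_s: 10.55
position: [647.2, 144.2, 196.9]
orientation: [-2.364, -2.066, 0.005]
ft_force: [-0.1, 0.9, 0.1]
opening: 0.421
gripper_force: 0.0
```

```bash
python3 -c "
from h import *
st();s=read_state();c=camera('wrist');cv2.imwrite('pics/w3.png',c['image'][:,:,::-1]);plan((520,300,260,130),(470,403,260,187),(435,403,190,187))"
```

```text
t 10.55 pos [647.2 144.2 196.9] yaw 82.3 tilt [-0.004 -0.   ] q [ 0.12  0.38 -0.01  1.19  0.    1.83] F [-0.1  0.9  0.1] op 0.421 gf 0.0
[13.73, -14.73, -6.27] [-0.2, -0.0, -47.7]
[23.27, -21.06, -6.26] [-0.2, -0.1, -104.7]
[22.8, -24.51, 0.75] [-0.2, -0.1, -104.7]
```

View pics/w3.png

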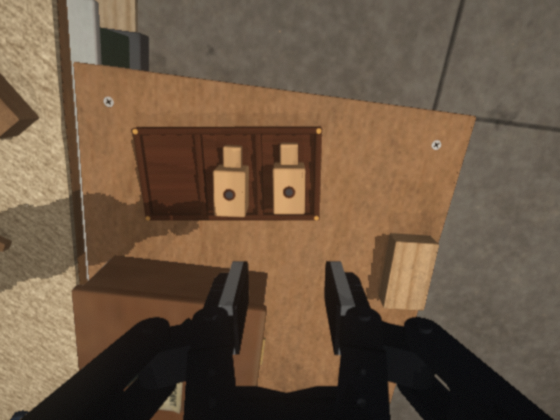

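Button_2 sits flat in the far pocket at (289,180), parallel to the pattern at (231,182). Next is button_1.

>>> play_rows:
  deltas:
    - [[1.5,-2,-2],[0,0,-6],4]
    - [[3,-4,-4],[0,0,-12],5]
    - [[5,-6,-6],[0,0,-18],5.5]
    - [[7,-8,-6],[0,0,-24],5.5]
    - [[9,-10,-6],[0,0,-30],5.5]
    - [[11,-12,-6],[0,0,-36],5.5]
    - [[12.5,-13.5,-6],[0,0,-42],5.5]
    - [[14,-15,-6],[0,0,-48],5.5]
    - [[15,-16,-6],[0,0,-54],5.5]
    - [[16,-17,-6],[0,0,-60],5.5]
    - [[17,-18,-6],[0,0,-66],5.5]
    - [[18,-19,-6],[0,0,-72],5.5]
    - [[19,-20,-6],[0,0,-78],5.5]
    - [[20,-21,-6],[0,0,-84],5.5]
    - [[21,-22,-4],[0,0,-90],5.5]
    - [[22,-23,-2],[0,0,-96],5.5]
    - [[22.8,-24,0],[0,0,-101],5.5]
    - [[22.8,-24.5,0.7],[0,0,-104.7],5.5]
    - [[22.8,-24.5,0.7],[0,0,-104.7],5.5]
    - [[22.8,-24.5,0.7],[0,0,-104.7],5.5]

```text
time_s: 12.27
position: [435.4, 402.7, 190.6]
orientation: [0.19, -3.134, 0.003]
ft_force: [-0.2, -0.5, -0.2]
opening: 0.648
gripper_force: 0.0
```

>>> play_rows:
  deltas:
    - [[0,0,0],[0,0,0],5.5]
    - [[0,0,0],[0,0,0],5.5]
    - [[0,0,0],[0,0,0],5.5]
    - [[0,0,0],[0,0,0],5.5]
    - [[0,0,0],[0,0,0],5.5]
    - [[0,0,0],[0,0,0],5.5]

```text
time_s: 12.77
position: [436.5, 403.1, 192.2]
orientation: [-0.191, 3.135, 0.001]
ft_force: [-0.4, 0.2, -0.6]
opening: 0.646
gripper_force: 0.0
```

```bash
python3 -c "
from h import *
import pickle
st();s=read_state();c=camera('wrist');cv2.imwrite('pics/w4.png',c['image'][:,:,::-1]);pickle.dump((s,c),open('w4.p','wb'))"
```

```text
t 12.77 pos [436.5 403.1 192.2] yaw -173.0 tilt [0.001 0.   ] q [ 0.64  0.26 -0.18  1.13 -0.    0.52] F [-0.4  0.2 -0.6] op 0.646 gf 0.0
```

View pics/w4.png

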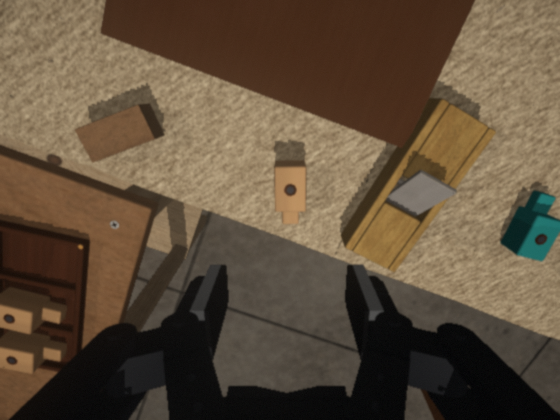

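Button_1's block spans about u 275–306 and v 167–212, with its hole at (290,190) and tongue tip at (290,223). It is aligned with the tool. The plane is at u>345, leaving room for the fingers.

```bash
python3 -c "
from h import *
import pickle
np.set_printoptions(precision=1,suppress=True)
s,c=pickle.load(open('w4.p','rb'));T=wT(s,c)
g=cv2.cvtColor(c['image'],cv2.COLOR_RGB2HSV)
for n,p,z in [('hole',(290.5,190),28),('back',(290,167),28),('front',(290.5,211.5),28),('L',(275,195),28),('R',(306.5,195),28),('tip',(290,224),12)]: print(n,onz(*ray(c,*p,T),z))
h=onz(*ray(c,290.5,189.8,T),28)
plan((h[0],h[1],31,187))"
```

```text
hole [435.  407.9  28. ]
back [414.8 404.9  28. ]
front [454.7 410.4  28. ]
L [441.1 395.   28. ]
R [437.8 422.4  28. ]
tip [473.  412.4  12. ]
[0.11, 0.49, 16.11] [0.0, 0.0, -0.0]
```

>>> play_rows:
  deltas:
    - [[0.1,0.2,3],[0,0,0],5.5]
    - [[0.1,0.5,6],[0,0,0],5.5]
    - [[0.1,0.5,9],[0,0,0],5.5]
    - [[0.1,0.5,12],[0,0,0],5.5]
    - [[0.1,0.5,14],[0,0,0],5.5]
    - [[0.1,0.5,15],[0,0,0],5.5]
    - [[0.1,0.5,16],[0,0,0],5.5]
    - [[0.1,0.5,16],[0,0,0],5.5]
    - [[0.1,0.5,16],[0,0,0],5.5]
    - [[0.1,0.5,16],[0,0,0],5.5]
    - [[0.1,0.5,16],[0,0,0],2]
    - [[0.1,0.5,16],[0,0,0],2]
    - [[0.1,0.5,16],[0,0,0],2]
    - [[0.1,0.5,16],[0,0,0],2]
    - [[0.1,0.5,16],[0,0,0],2]
    - [[0.1,0.5,16],[0,0,0],2]
    - [[0.1,0.5,16],[0,0,0],2]
    - [[0.1,0.5,16],[0,0,0],2]
  grip_force: 40

```text
time_s: 14.32
position: [435.7, 408.8, 33.3]
orientation: [-0.192, 3.133, 0.002]
ft_force: [-0.3, 0.4, 6.4]
opening: 0.318
gripper_force: 40.8
```

```bash
python3 -c "
from h import *
st();plan((436,407,220,187),(541.5,160,220,262.2))"
```

```text
t 14.32 pos [435.7 408.8  33.3] yaw -173.0 tilt [0.002 0.002] q [ 0.65  0.42 -0.33  0.81 -0.    0.52] F [-0.3  0.4  6.4] op 0.318 gf 40.8
[-0.06, -0.16, -18.67] [0.1, 0.1, 0.0]
[-7.52, -25.96, -18.69] [-0.0, 0.2, -75.2]
```

>>> play_rows:
  deltas:
    - [[0,0,-1],[0,0,0],2]
    - [[0,0,-3],[0,0,0],2]
    - [[0,0,-6],[0,0,0],2]
    - [[0,0,-10],[0,0,0],2]
    - [[0,0,-14],[0,0,0],2]
    - [[0,-1,-17],[0,0,-4],2]
    - [[-0.5,-3,-18.7],[0,0,-10],2]
    - [[-1,-5,-18.7],[0,0,-16],2]
    - [[-1.5,-7,-18.7],[0,0,-22],2]
    - [[-2,-9,-18.7],[0,0,-28],2]
    - [[-3,-11,-18.7],[0,0,-34],2]
    - [[-3.5,-13,-18.7],[0,0,-40],2]
    - [[-4,-15.5,-18.7],[0,0,-46],2]
    - [[-5,-18,-18.7],[0,0,-52],2]
    - [[-5.5,-20,-18.7],[0,0,-58],2]
    - [[-6,-22,-18.7],[0,0,-64],2]
    - [[-7,-24,-18.7],[0,0,-70],2]
    - [[-7.5,-26,-18.7],[0,0,-75.2],2]
    - [[-7.5,-26,-18.7],[0,0,-75.2],2]
    - [[-7.5,-26,-18.7],[0,0,-75.2],2]

```text
time_s: 15.98
position: [540.5, 158.3, 218.9]
orientation: [2.061, -2.37, -0.001]
ft_force: [0.4, 0.7, -1.0]
opening: 0.316
gripper_force: 40.0
```

>>> play_rows:
  deltas:
    - [[0,0,0],[0,0,0],2]
    - [[0,0,0],[0,0,0],2]
    - [[0,0,0],[0,0,0],2]
    - [[0,0,0],[0,0,0],2]
    - [[0,0,0],[0,0,0],2]
    - [[0,0,0],[0,0,0],2]

```text
time_s: 16.48
position: [540.5, 159.5, 218.8]
orientation: [2.066, -2.367, -0.0]
ft_force: [-0.1, 0.1, -0.0]
opening: 0.314
gripper_force: 40.0
```

```bash
python3 -c "
from h import *
st();s=read_state();c=camera('wrist');cv2.imwrite('pics/w5.png',c['image'][:,:,::-1]);plan((540.5,159.7,60,262.2),(540.5,159.7,38,262.2))
T=wT(s,c)
for z,p in [(28,(287,298)),(12,(287,330))]: print(onz(*ray(c,*p,T),s['position'][2]-32+z)-s['position'])"
```

```text
t 16.48 pos [540.5 159.5 218.8] yaw -97.8 tilt [-0.  0.] q [ 0.17  0.19 -0.21  1.17  0.   -1.26] F [-0.1  0.1 -0. ] op 0.314 gf 40.0
[-0.03, 0.01, 15.88] [0.0, -0.0, 0.0]
[-0.03, 0.01, 18.08] [0.0, -0.0, 0.0]
[ 0.04435503  1.19374645 -4.        ]
[  3.98760178  30.44042797 -20.        ]
```

View pics/w5.png

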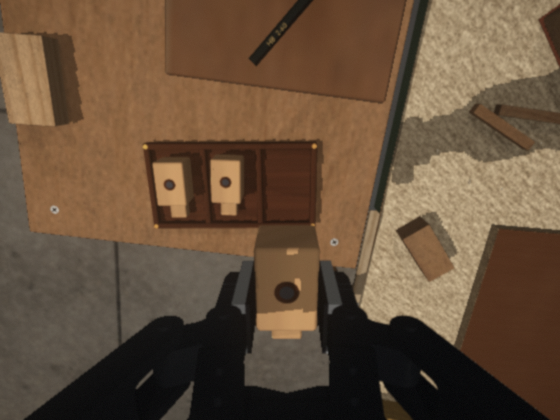

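Button_1 is held straight, with the empty near pocket at u 263–316. Button_2 and the pattern lie flat. Now I'll lower it.

```bash
python3 -c "
from h import *
c=camera('wrist');s=read_state();T=wT(s,c)
w=np.array([onz(*ray(c,*p,T),12) for p in [(143,141),(320,141),(316,229),(153,229)]]);print(w.round(1),w.mean(0))
h=onz(*ray(c,287,292,T),s['position'][2]-5)-s['position'];print(h)"
```

```text
[[671.4 104.6  12. ]
 [504.  127.5  12. ]
 [517.6 217.4  12. ]
 [685.9 194.4  12. ]] [594.71654535 160.98789355  12.        ]
[-0.2704765  -1.10671416 -5.        ]
```

>>> play_rows:
  deltas:
    - [[0,0,2],[0,0,0],2]
    - [[0,0,5],[0,0,0],2]
    - [[0,0,8],[0,0,0],2]
    - [[0,0,11],[0,0,0],2]
    - [[0,0,13.5],[0,0,0],2]
    - [[0,0,15],[0,0,0],2]
    - [[0,0,15.8],[0,0,0],2]
    - [[0,0,16],[0,0,0],2]
    - [[0,0,16],[0,0,0],2]
    - [[0,0,16],[0,0,0],2]
    - [[0,0,16],[0,0,0],2]
    - [[0,0,16],[0,0,0],2]
    - [[0,0,16],[0,0,0],2]
    - [[0,0,16],[0,0,0],2]

```text
time_s: 17.75
position: [541.3, 159.2, 59.6]
orientation: [-2.065, 2.366, -0.001]
ft_force: [0.4, -0.5, -0.7]
opening: 0.316
gripper_force: 40.0
```

```bash
python3 -c "
from h import *
st();plan((540.5,159.7,38,262.2))"
```

```text
t 17.75 pos [541.3 159.2  59.6] yaw -97.8 tilt [0.001 0.   ] q [ 0.17  0.34 -0.38  0.84  0.   -1.26] F [ 0.4 -0.5 -0.7] op 0.316 gf 40.0
[-0.04, 0.08, 2.15] [-0.1, 0.0, 0.0]
```

>>> play_rows:
  deltas:
    - [[0,0,0.5],[0,0,0],2]
    - [[0,0,1],[0,0,0],2]
    - [[0,0,1.5],[0,0,0],2]
    - [[0,0,1.8],[0,0,0],2]
    - [[0,0,2],[0,0,0],2]
    - [[0,0,2],[0,0,0],2]
    - [[0,0,2],[0,0,0],2]
    - [[0,0,2],[0,0,0],2]
    - [[0,0,2],[0,0,0],2]
    - [[0,0,2],[0,0,0],2]

```text
time_s: 18.58
position: [540.0, 158.9, 40.3]
orientation: [2.064, -2.366, -0.001]
ft_force: [-5.4, -2.2, 13.7]
opening: 0.317
gripper_force: 41.8
```

```bash
python3 -c "
from h import *
st()
w=camera('wrist')['image'][:,:,::-1];s=camera('side')['image'][:,:,::-1];t=camera('top')['image'][:,:,::-1]
o=np.zeros((600,800,3),np.uint8)
o[:300,:400]=cv2.resize(w,(400,300));o[:300,400:]=cv2.resize(s[170:230,240:320],(400,300),interpolation=2);o[300:,400:]=cv2.resize(t[145:220,280:380],(400,300),interpolation=2);o[300:,:400]=cv2.resize(w[150:270,200:360],(400,300),interpolation=2)
cv2.imwrite('pics/m6.png',o)"
```

```text
t 18.58 pos [540.  158.9  40.3] yaw -97.8 tilt [-0.002 -0.   ] q [ 0.17  0.37 -0.4   0.81 -0.   -1.26] F [-5.4 -2.2 13.7] op 0.317 gf 41.8
```

View pics/m6.png

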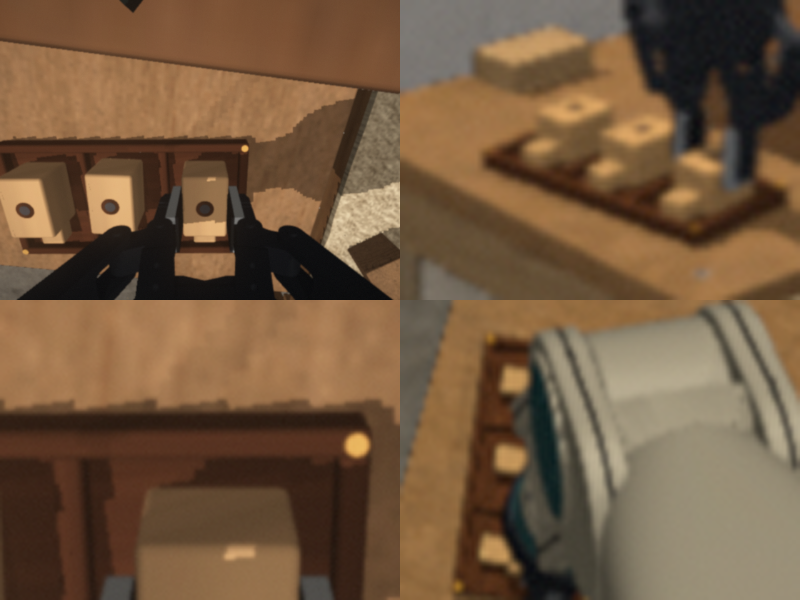

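The picture shows button_1 inside the near pocket, clear of the walls and level with the others, so the force is it resting on the floor. I'll ease up, release and retreat.

>>> play_rows:
  deltas:
    - [[0,0,-0.1],[0,0,0],2]
    - [[0,0,-0.1],[0,0,0],2]
    - [[0,0,-0.1],[0,0,0],3.1]
    - [[0,0,-0.1],[0,0,0],3.4]
    - [[0,0,-0.1],[0,0,0],3.6]
    - [[0,0,-0.1],[0,0,0],3.6]
    - [[0,0,-0.1],[0,0,0],3.6]
    - [[0,0,-0.1],[0,0,0],3.6]
    - [[0,0,-0.6],[0,0,0],3.6]
    - [[0,0,-1.5],[0,0,0],3.6]
    - [[0,0,-3],[0,0,0],3.6]
    - [[0,0,-6],[0,0,0],3.6]
    - [[0,0,-10],[0,0,0],3.6]
    - [[0,0,-14],[0,0,0],3.6]
    - [[0,0,-16],[0,0,0],3.6]
    - [[0,0,-16],[0,0,0],3.6]
    - [[0,0,-16],[0,0,0],3.6]
    - [[0,0,-16],[0,0,0],3.6]
    - [[0,0,-16],[0,0,0],3.6]
    - [[0,0,-16],[0,0,0],3.6]

```text
time_s: 20.4
position: [539.4, 158.8, 197.0]
orientation: [2.063, -2.365, -0.003]
ft_force: [-0.2, -0.0, -0.1]
opening: 0.424
gripper_force: 0.0
```

>>> play_rows:
  deltas:
    - [[0,0,0],[0,0,0],3.6]
    - [[0,0,0],[0,0,0],3.6]
    - [[0,0,0],[0,0,0],3.6]
    - [[0,0,0],[0,0,0],3.6]
    - [[0,0,0],[0,0,0],3.6]
    - [[0,0,0],[0,0,0],3.6]

```text
time_s: 20.9
position: [540.8, 159.1, 198.8]
orientation: [2.065, -2.367, -0.0]
ft_force: [0.1, 0.3, 0.3]
opening: 0.424
gripper_force: 0.0
```

```bash
python3 -c "
from h import *
import pickle
st();s=read_state();c=camera('wrist');pickle.dump((s,c),open('w7.p','wb'));cv2.imwrite('pics/w7.png',cv2.resize(c['image'][80:290,100:380,::-1],(800,600),interpolation=2))"
```

```text
t 20.9 pos [540.8 159.1 198.8] yaw -97.8 tilt [-0.  0.] q [ 0.17  0.2  -0.24  1.13  0.   -1.26] F [0.1 0.3 0.3] op 0.424 gf 0.0
```

View pics/w7.png

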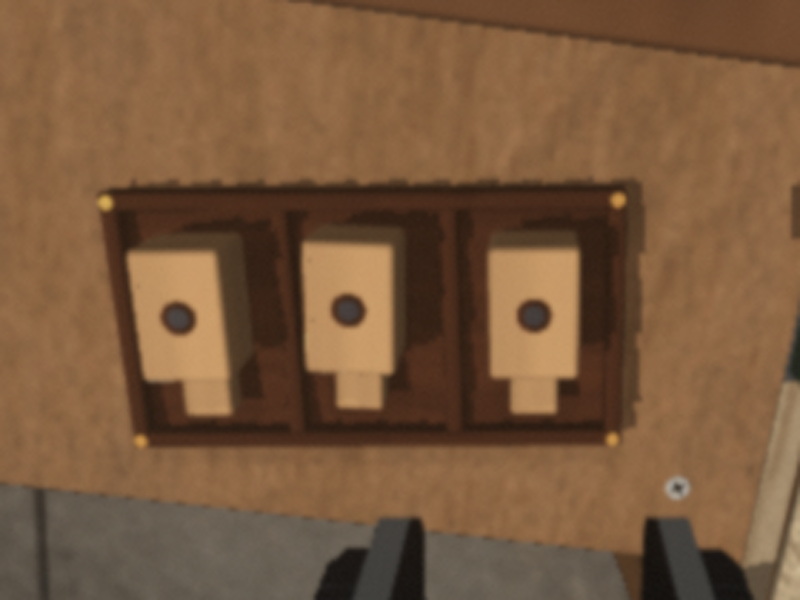

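All three lie parallel in their pockets, holes at crop pixels (178,318), (347,310) and (534,315). I'll check the figures, then sign off.

```bash
python3 -c "
from h import *
import pickle
from plant import arm
s,c=pickle.load(open('w7.p','rb'));T=wT(s,c)
f=lambda x,y,z:onz(*ray(c,x*.35+100,y*.35+80,T),z)[:2]
k=np.array([f(*p,12) for p in [(106,202),(618,200),(612,439),(140,440)]]);ce=k.mean(0)
y=k[1]+k[2]-k[0]-k[3];y/=np.linalg.norm(y);x=np.array([y[1],-y[0]])
ok=True
for p in [(178,318),(347,310),(534,315)]:
    d=f(*p,33)-ce+9*x; v=np.round([d@x,d@y],1); print(v); ok&=abs(v[0])<10
if ok: print(arm.sign_off())"
```

```text
[  0.1 -54.9]
[-2.3 -2.8]
[-0.5 54.4]
the job is handed in; nothing more can be done
None
```

I laid both buttons flat in the outer pockets with their tongues the same way as the pattern, within about 1 mm of the pocket centres by my last wrist-camera check. The pattern stayed in its pocket, and I handed the job in at about 21 s; the hand-in gave no verdict.

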